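# Rock the angle gauge on the rail's rubber foot to its preset mark and hold

## Task

Pick up the pendulum angle gauge by the block on its top and set the middle of its base, roughly level, on the domed crown of the rubber foot on the fixed drive mounting rail, so that the crown gives a little. Then rock the gauge sideways there until its swinging pointer settles between the two prongs of the preset mark, and finish still holding it so, at rest in the gripper, the middle of its base against the foot and the soft crown pressed part-way but not right down, ready for the rail to be shimmed to that rake. Leave the other things on the cart where they are.

Things in the scene. Friction and masses are not known exactly. Their poses are not given: they have to be found in the camera images.
- gauge: Loose pendulum angle gauge, 0.26 to 0.36 kg. Flat steel base 36 (x) x 80 (y) x 10 (z) mm; upright white round dial, 112 mm across, 6 mm thick, centre 70 mm up, facing +x (away from the robot, within 30 degrees); on top an aluminium grip block 20 (x) x 32 (y) x 38 (z) mm, 124 to 162 mm up: grip its +x and -x faces. Origin: centre of the underside, z up.
- gauge_grip (a point): Centre of the gauge's grip block, 143 mm above the centre of the underside; axes as the gauge's.
- pointer (a joint): Angle (rad) of the dark 51 mm needle, 4 mm wide, hanging freely from the dial's centre, before its +x face, turning about the gauge's x axis. 0: along the gauge's -z; positive: right-handed about +x (tip towards +y). It hangs plumb: turning the gauge by +a about its x changes the reading by -a. Still after about 1 s.
- pointer_tip (a point): Tip of the needle, 51 mm from the dial's centre; its z axis runs along the needle towards the dial's centre.
- mark (a joint): Angle (rad) of the preset mark, counted as the pointer's; -0.42 to -0.22 (towards the gauge's -y), fixed during the run. A dark fork on the dial's lower rim: two 14 mm prongs with a 12 mm gap, 47 mm from the dial's centre. Needle in the middle of the gap: both readings equal.
- mark_gap (a point): Middle of the gap between the mark's prongs, 47 mm from the dial's centre; its z axis points to the dial's centre.
- rail: Steel drive mounting rail of I section, 200 (x) x 44 (y) x 25 (z) mm, lying fixed on the cart; origin: centre of its underside, x along it. In its middle stands a round holder, 42 mm across and 10 mm high, and in that the grey rubber foot.
- crown (a point): Top of the domed rubber foot on the rail (32 mm across, dome standing 20 mm out of its holder), 55 mm above the cart when unloaded; it moves down with the foot.
- foot (a joint): How far (m) the rubber foot is pushed straight down: 0 unloaded, 0.010 right down on its stop. It yields from about 0.4 N, plus 0.6 N per mm.
- canister: Bystander: aluminium screw-top canister with knurled cap, 62 mm across, 109 mm high; origin under its centre.
- flip_box: Bystander: clear acrylic flip box with disks, 120 x 110 mm, about 160 mm high with its raised lid; origin under its centre.
- screwdriver: Bystander: yellow-handled screwdriver, 190 mm long, lying on the cart along its x axis.
- spare_foot: Bystander: loose squat rubber bumper foot, 42 mm across, 18 mm high, lying on the cart; origin under its centre.
- disk_stack: Bystander: stack of five flat disks in hard cases, 94 x 90 mm, 17 mm high; origin under its centre.
- spare_rail: Bystander: loose steel angle rail, 160 x 40 mm, 25 mm high; origin under its centre.
- screw_tray: Bystander: open aluminium tray, 100 x 140 mm, 30 mm high; origin under its centre.

How it is judged:
By the outcome, as a careful person would: the job done as asked, in the order asked, and still so for the second after the job is handed in, while the arm keeps its last pose, push and grip.
It also fails if it takes over 51 s, if anything falls off the work surface, if the arm or the gripper's body presses on something with over 40 N, if the wrist force passes 120 N, or if a joint passes its speed limit or range.

## Robot

A 6-joint arm with a two-finger parallel gripper is mounted at the origin on the work surface. World frame = base frame: x ahead of the robot, y to its left, z up, the work surface at z = 0. Lengths are in m, angles in rad, forces in N, time in s.
With the tool pointing down it reaches from about 0.275 to 0.825 m from the base axis. Payload 4.9 kg.
Tool frame: the origin (TCP) lies midway between the tips of the shut fingers; the grasp point (between the pads) lies 19 mm behind it (bot.grip_depth is the distance from the TCP to the grasp point, in m); y points along the fingers, x is the direction in which the jaws open and shut, and the axes are right-handed (so a half turn about y gives the same grasp; the last joint's range is limited). The gripper opens to 85 mm and grips with 20 to 120 N. Pads are 22 mm wide; open, the fingers measure 114 mm over their backs; the gripper's body (76 mm by 85 mm) begins 54 mm behind the grasp point. The pads swing forward as they close: fully open they stand 13 mm farther back than shut.
Start: joints at [0.991, 0.326, -0.193, 1.052, 0, 1.437], TCP at [0.237, 0.496, 0.231] pointing down, gripper open.
Joint ranges: [-2.65, 2.65], [-0.97, 1.79], [-1.3, 1.35], [-1.93, 2.1], [-1.47, 1.37], [-3.14, 3.14]. Speed limits (rad/s): [2.57, 2.57, 3.14, 3.14, 3.14, 3.14].

## Interface

Orientations are given as a unit quaternion [w, x, y, z].
In Python, from cell import bot gives the robot as it stands. Calls block until the motion is done:
- bot.move_pose(position, orientation): joint-space move of the TCP to a pose.
- bot.move_linear(position, speed=0.15, rotation=None, until_force=None): straight line of the TCP; rotation=None keeps the orientation; speed is the mean speed in m/s. With until_force (N) it stops when the force on the tool has changed by that much, and returns True; else False.
- bot.goto_joints(angles): joint-space move.
- bot.set_gripper(opening, grasp_force=None): opening from 0.0 (shut) to 1.0 (fully open); grasp_force is the grip in N (None keeps the last); returns when the fingers have stopped.
- bot.wait(seconds).
- bot.solve_ik(position, orientation): joint angles nearest the present ones, or None.
- bot.camera(name): name is "side" or "top"; returns the picture (420x560x3 uint8, red, green, blue); there is no depth.
- bot.calibration(name): a dict with "mtx" (3x3 intrinsics, pixels), "extrinsics" (4x4, takes a point from world to camera coordinates). Camera axes: x right, y down, z forward; pixel columns grow to the right and rows downward; lengths in m; the calibration is good to about 2 mm. A picture is of the moment at which its call begins. calibration takes no time and is no camera call.
A pose or a line that the arm cannot do raises bot.PlanningError and nothing moves.
- bot.close_job(): hands the job in, once; it reports no verdict.
Trained networks look in the newest picture that a camera, given by its name, has taken for a name from the list of things; names that differ only in an ending like _2 or _b are one class to them, and where a whole thing is asked for, a point or a joint stands for the part that bears it (a point fixed in the world has none). Each returns a list of dicts, best first, with "confidence" (0 to 1); they miss things now and then, are a little off and sometimes report something else, mostly with a low value. They report only what shows in the picture. A call takes as long as a camera call.
- bot.search_frame(camera, thing): "bbox" ([left, top, width, height] in pixels, round what is visible of it).
Readings, each from a call of its own:
- bot.read_clock(): time.
- bot.read_joint_positions(): joint angles.
- bot.read_joint_vel(): joint speeds.
- bot.read_joint_efforts(): joint torques, N m.
- bot.read_position(): TCP position.
- bot.read_tool_rot(): TCP orientation.
- bot.read_ft_force(): force on the tool from outside, world axes, zero at the start.
- bot.read_moment(): the same for the moment, N m.
- bot.read_gripper_width(): opening from 0.0 (shut) to 1.0 (fully open).
Only numpy, scipy, OpenCV 4.12 (cv2) and the standard library are available. Lean on these libraries where they do the work, as an engineer would, in place of code of your own. Each camera call takes 0.05 s, during which the arm holds its last target.

## Working session

There is one attempt and no reset: what is moved stays moved. The work goes in short steps, each a Python script; the robot and the scene stay as the last script left them, time stands still between calls to the robot, and variables do not carry over. Pictures are saved under pics/ and viewed, and the job is handed in when it is done.

```bash
mkdir -p pics; ls
python3 - <<'E'
from cell import bot
import cv2
for n in ("side","top"):
    im=bot.camera(n); cv2.imwrite(f"pics/{n}0.png",im[:,:,::-1])
    c=bot.calibration(n); print(n,c["mtx"].tolist(),c["extrinsics"].round(4).tolist())
    for t in ("gauge","gauge_grip","crown","pointer_tip","mark_gap","rail"):
        print(t,[(d["bbox"],round(d["confidence"],2)) for d in bot.search_frame(n,t)[:2]])
print(bot.read_clock(),bot.read_tool_rot(),bot.read_ft_force())
E
```

```text
pics
side [[489.00581678942734, 0.0, 283.54974291927033], [0.0, 489.00581678942734, 212.15993053646952], [0.0, 0.0, 1.0]] [[0.9282, -0.3714, -0.0199, -0.516], [-0.2078, -0.4734, -0.856, 0.2223], [0.3085, 0.7987, -0.5166, 1.3875], [0.0, 0.0, 0.0, 1.0]]
gauge [([271.2, 233.2, 23.7, 59.6], 0.88)]
gauge_grip [([272.6, 233.5, 27.7, 54.6], 0.77)]
crown []
pointer_tip []
mark_gap []
rail [([217.9, 208.1, 59.9, 20.5], 0.8)]
top [[452.62370919785786, 0.0, 284.0442054478427], [0.0, 452.62370919785786, 210.06890898147324], [0.0, 0.0, 1.0]] [[0.0294, -0.9996, -0.0051, 0.0007], [-0.981, -0.0278, -0.1918, 0.5909], [0.1915, 0.0106, -0.9814, 1.1585], [0.0, 0.0, 0.0, 1.0]]
gauge [([332.6, 245.6, 35.4, 15.6], 0.73)]
gauge_grip [([333.1, 243.4, 43.0, 23.4], 0.82)]
crown [([212.1, 238.8, 11.9, 13.3], 0.62), ([433.2, 220.6, 31.6, 57.4], 0.56)]
pointer_tip []
mark_gap [([283.6, 140.6, 23.2, 32.7], 0.64)]
rail [([206.2, 210.9, 27.9, 76.2], 0.7)]
0.7 [ 0.59816574 -0.59814938 -0.37711648  0.3770918 ] [-0.05102064 -0.56633982  0.18914904]
```

View pics/side0.png

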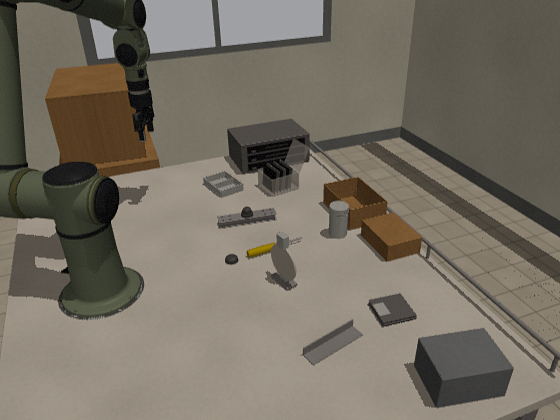

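View pics/top0.png

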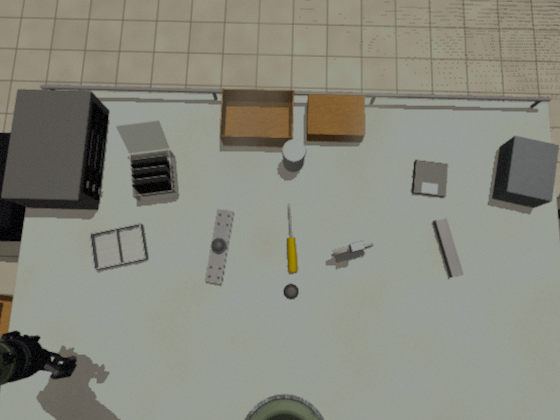

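```bash
cat > h.py <<'E'
import numpy as np, cv2
from scipy.spatial.transform import Rotation as R
def P(bot,n):
    c=bot.calibration(n); return c["mtx"],np.array(c["extrinsics"])
def proj(bot,n,p):
    K,E=P(bot,n); q=E[:3,:3]@np.asarray(p,float)+E[:3,3]; q=K@q; return q[:2]/q[2]
def ray(bot,n,uv):
    K,E=P(bot,n); d=E[:3,:3].T@np.linalg.solve(K,[uv[0],uv[1],1.]); o=-E[:3,:3].T@E[:3,3]; return o,d/np.linalg.norm(d)
def atz(bot,n,uv,z):
    o,d=ray(bot,n,uv); return o+d*(z-o[2])/d[2]
def tri(bot,uvs,uvt):
    A=np.zeros((3,3));b=np.zeros(3);L=[]
    for n,uv in(("side",uvs),("top",uvt)):
        o,d=ray(bot,n,uv);M=np.eye(3)-np.outer(d,d);A+=M;b+=M@o;L.append((M,o))
    p=np.linalg.solve(A,b); return p,[round(float(np.linalg.norm(M@(p-o))),4) for M,o in L]
def crop(im,x,y,w,h,s,name):
    c=cv2.resize(im[y:y+h,x:x+w],None,fx=s,fy=s,interpolation=cv2.INTER_CUBIC); cv2.imwrite("pics/"+name,c)
E
python3 - <<'E'
from h import *; from cell import bot
a=cv2.imread("pics/side0.png");b=cv2.imread("pics/top0.png")
A=cv2.resize(a[222:302,250:320],None,fx=5.7,fy=5.7,interpolation=cv2.INTER_CUBIC)[:,:399]
B=cv2.resize(b[225:275,325:380],None,fx=7.2,fy=7.2,interpolation=cv2.INTER_CUBIC)
c=np.zeros((456,800,3),np.uint8);c[:A.shape[0],:A.shape[1]]=A;c[:B.shape[0],400:400+B.shape[1]]=B
cv2.imwrite("pics/z0.png",c)
A=cv2.resize(a[190:240,210:285],None,fx=5.3,fy=5.3,interpolation=cv2.INTER_CUBIC)
B=cv2.resize(b[205:290,190:250],None,fx=6,fy=6,interpolation=cv2.INTER_CUBIC)
c=np.zeros((520,800,3),np.uint8);c[:A.shape[0],:A.shape[1]]=A;c[:B.shape[0],400:400+B.shape[1]]=B
cv2.imwrite("pics/z1.png",c)
for n in("side","top"): print(n,ray(bot,n,(280,210)))
E
```

```text
side (array([ 0.09710717, -1.19464642,  0.89677418]), array([ 0.30267832,  0.80346325, -0.51267206]))
top (array([0.35779533, 0.00477617, 1.25028796]), array([ 0.19141612,  0.01957946, -0.98131367]))
```

View pics/z0.png

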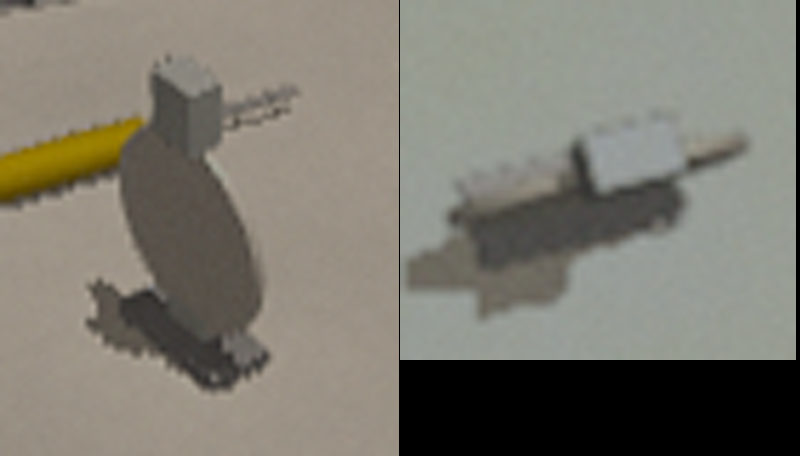

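View pics/z1.png

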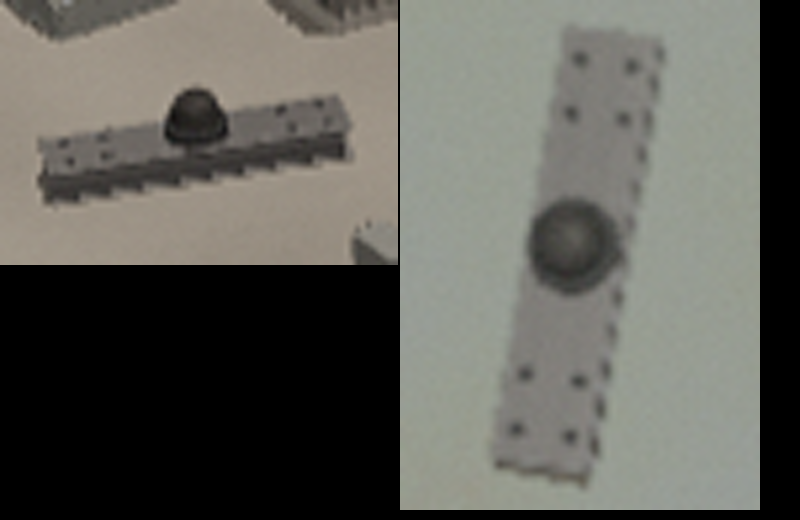

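Run:
```python
from h import *; from cell import bot
t=lambda x,y:(325+(x-400)/7.2-.4,225+y/7.2-.4)
s=lambda x,y:(250+x/5.7-.4,222+y/5.7-.4)
print("block top",atz(bot,"top",t(636,157),.162),atz(bot,"side",s(187,75),.162),tri(bot,s(187,75),t(636,157)))
def yaw(p,q):
    d=p-q; return np.degrees(np.arctan2(-d[0],d[1]))
print("yaw base top",yaw(atz(bot,"top",t(480,268),.01),atz(bot,"top",t(682,215),.01)))
print("yaw block",yaw(atz(bot,"top",t(600,192),.162),atz(bot,"top",t(688,165),.162)))
# side: base near-lower long edge
a,b=atz(bot,"side",s(122,300),.01),atz(bot,"side",s(210,385),.01)
print("yaw side",yaw(a,b),np.linalg.norm(a-b))
t=lambda x,y:(190+(x-400)/6-.4,205+y/6-.4)
s=lambda x,y:(210+x/5.3-.4,190+y/5.3-.4)
print("holder",atz(bot,"top",t(574,246),.033),"dome",atz(bot,"top",t(571,240),.045))
c=[atz(bot,"top",t(*q),.025) for q in((568,28),(665,38),(588,480),(497,462))]
print("rail",np.mean(c,0),np.round(c,3).tolist())
print("side holder",atz(bot,"side",s(196,132),.033))
# sphere candidate: center h=.039,R=.016
for cc in ((.47,.148),):pass
print("start fk",bot.read_position())
```

```text
block top [ 0.48601139 -0.16271058  0.162     ] [ 0.48916845 -0.16712644  0.162     ] (array([ 0.48831087, -0.16366033,  0.15958567]), [0.0021, 0.0021])
yaw base top 16.2440752948978
yaw block 18.600798913001174
yaw side 11.576641213339501 0.08082795037513028
holder [0.49260857 0.19179674 0.033     ] dome [0.49392258 0.1914446  0.045     ]
rail [0.49238773 0.19021876 0.025     ] [[0.594, 0.202, 0.025], [0.591, 0.157, 0.025], [0.389, 0.181, 0.025], [0.396, 0.222, 0.025]]
side holder [0.49194461 0.17702276 0.033     ]
start fk [0.23715057 0.49627172 0.23130459]
```

```bash
cat > ov.py <<'E'
from h import *
def drawfoot(bot,n,im,s,o,xy,R_=.016):
    for r,z in((.021,.025),(.021,.035),(.016,.039),(.0113,.0503)):
        p=[proj(bot,n,(xy[0]+r*np.cos(a),xy[1]+r*np.sin(a),z)) for a in np.linspace(0,6.28,40)]
        cv2.polylines(im,[((np.array(p)+.5-o)*s).astype(int)],True,(0,255,0) if z<.036 else (0,0,255),1)
def drawgauge(bot,n,im,s,o,T,Rm,m=None,pt=None):
    def L(pts,c,closed=True):
        p=[proj(bot,n,T+Rm@np.array(q)) for q in pts]
        cv2.polylines(im,[((np.array(p)+.5-o)*s).astype(int)],closed,c,1)
    for z in(0,.01):L([(a*.018,b*.04,z) for a,b in((1,1),(1,-1),(-1,-1),(-1,1))],(0,255,0))
    for z in(.124,.162):L([(a*.01,b*.016,z) for a,b in((1,1),(1,-1),(-1,-1),(-1,1))],(0,0,255))
    L([(0,.056*np.sin(a),.07+.056*np.cos(a)) for a in np.linspace(0,6.28,60)],(255,0,0))
    for v,c in((m,(0,255,255)),(pt,(255,0,255))):
        if v is not None: L([(.005,0,.07),(.005,.051*np.sin(v),.07-.051*np.cos(v))],c,False)
def view(bot,n,im,o,wh,s):
    return cv2.resize(im[o[1]:o[1]+wh[1],o[0]:o[0]+wh[0]],None,fx=s,fy=s,interpolation=cv2.INTER_CUBIC)
def pair(A,B,name):
    c=np.zeros((max(A.shape[0],B.shape[0]),A.shape[1]+B.shape[1],3),np.uint8)
    c[:A.shape[0],:A.shape[1]]=A;c[:B.shape[0],A.shape[1]:]=B;cv2.imwrite("pics/"+name,c);print(c.shape)
E
python3 - <<'E'
from ov import *; from cell import bot
a=cv2.imread("pics/side0.png");b=cv2.imread("pics/top0.png")
Rm=R.from_euler("z",16,degrees=True).as_matrix();T=np.array([.4865,-.1637,0])
A=view(bot,"side",a,(250,222),(66,80),6);drawgauge(bot,"side",A,6,np.array((250,222)),T,Rm)
B=view(bot,"top",b,(325,225),(55,50),7);drawgauge(bot,"top",B,7,np.array((325,225)),T,Rm)
pair(A,B,"o0.png")
A=view(bot,"side",a,(210,190),(75,50),5);drawfoot(bot,"side",A,5,np.array((210,190)),(.493,.191))
B=view(bot,"top",b,(190,205),(60,85),6);drawfoot(bot,"top",B,6,np.array((190,205)),(.493,.191))
pair(A,B,"o1.png")
E
```

```text
(480, 781, 3)
(510, 735, 3)
```

View pics/o0.png

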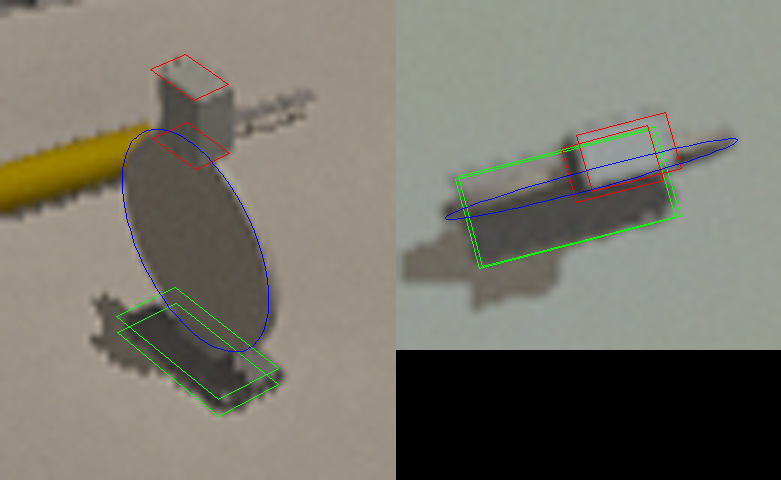

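View pics/o1.png

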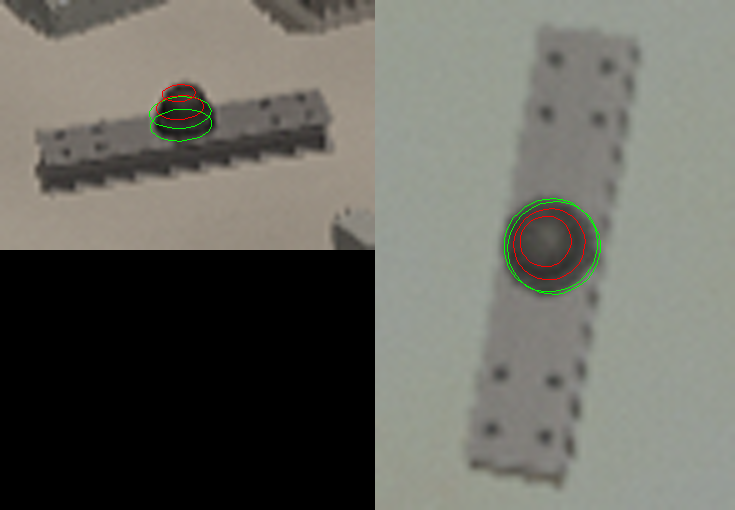

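```bash
cat >> h.py <<'E'
def toolR(Rg,flip):
    # columns: tool x=±gx, y=-gz, z=x×y
    x=Rg[:,0]*(-1 if flip else 1); y=-Rg[:,2]; return np.column_stack([x,y,np.cross(x,y)])
def quat(M):
    q=R.from_matrix(M).as_quat(); return [q[3],q[0],q[1],q[2]]
def gR(psi,a): return (R.from_euler("z",psi,degrees=True)*R.from_euler("x",a)).as_matrix()
E
python3 - <<'E'
from h import *; from cell import bot
H=.126
for flip in(0,1):
  r=bot.solve_ik([.487,-.1635,.126],quat(toolR(gR(16,0),flip)))
  print("pick",flip,None if r is None else np.round(r,2))
  for psi in(-20,-40,-60,-80,-100,-111):
    out=[]
    for a in(0,.2,.32,.45):
      Rg=gR(psi,a); o=np.array([.4935,.191,.05]); r=bot.solve_ik((o+Rg@[0,0,H]).tolist(),quat(toolR(Rg,flip)))
      out.append(None if r is None else np.round(np.array(r),2).tolist())
    print(flip,psi,out[0],out[2],out[3])
E
```

```text
pick 0 [-0.47  0.36 -0.44  0.77  0.    0.82]
0 -20 [0.23, 0.33, -0.33, 0.91, 0.0, 2.15] [-0.02, 0.2, -0.58, 0.68, 0.3, 1.91] [-0.14, 0.19, -0.66, 0.62, 0.44, 1.81]
0 -40 [0.23, 0.33, -0.33, 0.91, 0.0, 2.5] [0.03, 0.11, -0.7, 0.54, 0.24, 2.33] [-0.07, 0.06, -0.83, 0.4, 0.36, 2.25]
0 -60 [0.23, 0.33, -0.33, 0.91, 0.0, 2.85] [0.13, 0.06, -0.76, 0.45, 0.12, 2.77] [0.07, -0.02, -0.93, 0.25, 0.19, 2.73]
0 -80 [0.23, 0.33, -0.33, 0.91, 0.0, -3.09] [0.25, 0.06, -0.76, 0.42, -0.02, -3.07] [0.26, -0.02, -0.93, 0.21, -0.04, -3.06]
0 -100 [0.23, 0.33, -0.33, 0.91, 0.0, -2.74] [0.36, 0.11, -0.71, 0.48, -0.16, -2.63] [0.43, 0.06, -0.85, 0.29, -0.25, -2.58]
0 -111 [0.23, 0.33, -0.33, 0.91, 0.0, -2.55] [0.41, 0.15, -0.65, 0.53, -0.22, -2.39] [0.5, 0.12, -0.76, 0.38, -0.34, -2.33]
pick 1 [-0.47  0.36 -0.44  0.77 -0.   -2.32]
1 -20 [0.23, 0.33, -0.33, 0.91, -0.0, -0.99] [-0.02, 0.2, -0.58, 0.68, 0.3, -1.23] [-0.14, 0.19, -0.66, 0.62, 0.44, -1.34]
1 -40 [0.23, 0.33, -0.33, 0.91, 0.0, -0.64] [0.03, 0.11, -0.7, 0.54, 0.24, -0.81] [-0.07, 0.06, -0.83, 0.4, 0.36, -0.89]
1 -60 [0.23, 0.33, -0.33, 0.91, 0.0, -0.29] [0.13, 0.06, -0.76, 0.45, 0.12, -0.38] [0.07, -0.02, -0.93, 0.25, 0.19, -0.41]
1 -80 [0.23, 0.33, -0.33, 0.91, 0.0, 0.06] [0.25, 0.06, -0.76, 0.42, -0.02, 0.07] [0.26, -0.02, -0.93, 0.21, -0.04, 0.08]
1 -100 [0.23, 0.33, -0.33, 0.91, 0.0, 0.4] [0.36, 0.11, -0.71, 0.48, -0.16, 0.51] [0.43, 0.06, -0.85, 0.29, -0.25, 0.56]
1 -111 [0.23, 0.33, -0.33, 0.91, 0.0, 0.6] [0.41, 0.15, -0.65, 0.53, -0.22, 0.75] [0.5, 0.12, -0.76, 0.38, -0.34, 0.81]
```

Run:
```python
from h import *; from cell import bot
q=quat(toolR(gR(16,0),1)); p=[.487,-.1635]
bot.move_pose(p+[.235],q); print(bot.read_clock())
bot.move_linear(p+[.126],speed=.15)
f0=bot.read_ft_force()
bot.set_gripper(0.0,grasp_force=90)
print(bot.read_gripper_width(),bot.read_position(),bot.read_ft_force()-f0,bot.read_clock())
for n in("side","top"): cv2.imwrite(f"pics/{n}1.png",bot.camera(n)[:,:,::-1])
a=cv2.imread("pics/side1.png");b=cv2.imread("pics/top1.png")
from ov import *
A=view(bot,"side",a,(240,192),(86,110),4);B=view(bot,"top",b,(305,205),(95,90),4)
pair(A,B,"g1.png")
```

```text
3.8417
0.22146099742469588 [ 0.48764058 -0.1636758   0.12639605] [-0.08883312  0.66590076  2.49790197] 5.3333
(440, 724, 3)
```

View pics/g1.png

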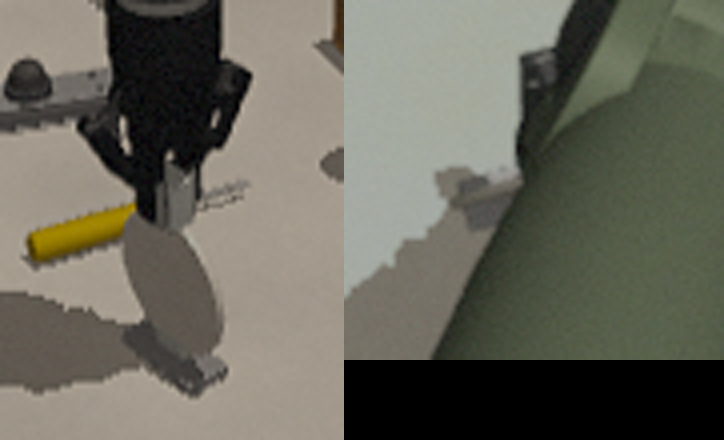

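Run:
```python
from h import *; from cell import bot
from ov import *
print(bot.read_ft_force())
bot.move_linear([.487,-.1635,.25],speed=.2)
print("lifted",bot.read_ft_force(),bot.read_gripper_width())
Rg=gR(-105,0); p=[.42,-.3,.30]
bot.move_pose(p,quat(toolR(Rg,1))); bot.wait(1.2)
print(bot.read_clock(),bot.read_position(),bot.read_joint_positions())
im=bot.camera("side")
for t in("pointer_tip","mark_gap","gauge"): print(t,[(d["bbox"],round(d["confidence"],2)) for d in bot.search_frame("side",t)[:2]])
im=im[:,:,::-1].copy();cv2.imwrite("pics/side2.png",im)
c=proj(bot,"side",np.array(p)-[0,0,.056]);print(c)
o=(int(c[0])-45,int(c[1])-45)
cv2.imwrite("pics/g2.png",view(bot,"side",im,o,(90,90),6.6));print(o)
```

```text
[1.36961832 0.33822669 2.75208577]
lifted [-0.2895419  -0.68268228 -3.89067532] 0.22315231760356752
8.9917 [ 0.41999316 -0.30001247  0.30001192] [-7.63350835e-01  2.25751462e-01 -1.52412230e-01  1.19259662e+00
 -1.74739551e-05 -5.01545182e-01]
pointer_tip [([275.6, 243.6, 3.2, 12.9], 0.63), ([258.0, 138.9, 49.7, 55.0], 0.17)]
mark_gap []
gauge [([218.0, 208.4, 52.5, 17.6], 0.7), ([250.3, 210.9, 46.0, 64.1], 0.62)]
[275.23703967 241.0998629 ]
(230, 196)
```

View pics/g2.png

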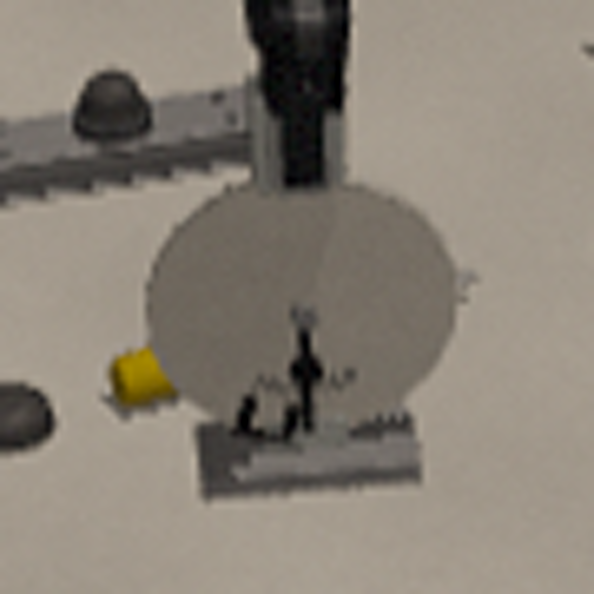

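```bash
cat >> ov.py <<'E'
def drawfork(bot,n,im,s,o,T,Rm,m,x=.004):
    for sg in(-1,1):
        q=[]
        for rr in(.040,.054):
            v=np.array([x,sg*.0075,-rr]); c,sn=np.cos(m),np.sin(m)
            v=np.array([x,c*v[1]-sn*v[2],sn*v[1]+c*v[2]]); q.append(proj(bot,n,T+Rm@(v+[0,0,.07])))
        cv2.polylines(im,[((np.array(q)+.5-o)*s).astype(int)],False,(0,255,255),1)
E
python3 - <<'E'
from ov import *; from cell import bot
im=cv2.imread("pics/side2.png");o=(240,210);s=8
V=view(bot,"side",im,o,(70,70),s)
T=np.array([.42,-.3,.174]);Rm=gR(-105,0)
W=V.copy();drawgauge(bot,"side",W,s,np.array(o),T,Rm,pt=0)
drawfork(bot,"side",W,s,np.array(o),T,Rm,-.25)
cv2.imwrite("pics/o2.png",W)
# least dark profile
hits=[]
for m in np.arange(-.5,.0,.04):
    vals=[]
    for r in(.042,.046,.050):
        u=proj(bot,"side",T+Rm@np.array([.004,r*np.sin(m),.07-r*np.cos(m)])); vals.append(int(cv2.getRectSubPix(im,(1,1),tuple(map(float,u)))[0,0].mean()))
    print(round(m,2),vals)
E
```

```text
-0.5 [57, 29, 30]
-0.46 [58, 13, 11]
-0.42 [88, 36, 38]
-0.38 [103, 91, 88]
-0.34 [102, 102, 104]
-0.3 [102, 102, 101]
-0.26 [102, 103, 99]
-0.22 [101, 106, 97]
-0.18 [82, 68, 74]
-0.14 [71, 28, 24]
-0.1 [64, 15, 4]
-0.06 [56, 29, 46]
-0.02 [26, 17, 32]
```

View pics/o2.png

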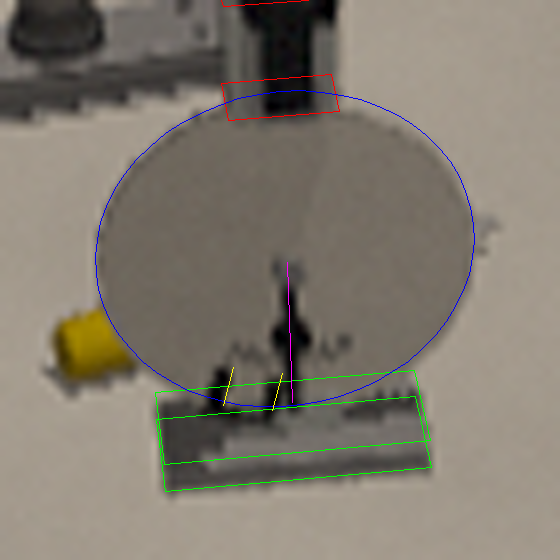

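Run:
```python
from h import *; from cell import bot
from ov import *
H=.1262; F=np.array([.4935,.191]); Rg=gR(-100,0);q=quat(toolR(Rg,1))
bot.move_pose([F[0],F[1],.055+H+.03],q); bot.wait(.4)
f0=np.mean([bot.read_ft_force() for _ in range(5)],0);print(f0,bot.read_clock())
for d in(-.003,0,.002):
    bot.move_linear([F[0],F[1],.055+H-d],speed=.03 if d==-.003 else .01);bot.wait(.3)
    print(d,np.round(np.mean([bot.read_ft_force() for _ in range(5)],0)-f0,2),bot.read_position())
print(bot.read_clock(),bot.read_gripper_width())
for n in("side","top"):
    im=bot.camera(n)[:,:,::-1].copy();cv2.imwrite(f"pics/{n}3.png",im)
    if n=="side":A=im
    else:B=im
T=np.array([*F,.053])
o=(205,145);V=view(bot,"side",A,o,(90,90),4.4);V2=V.copy();drawgauge(bot,"side",V2,4.4,np.array(o),T,Rg,pt=0);drawfoot(bot,"side",V2,4.4,np.array(o),F)
pair(V,V2,"g3.png")
o=(180,200);cv2.imwrite("pics/g3t.png",view(bot,"top",B,o,(90,90),5))
```

```text
[-0.15369163  0.36042559 -2.58577234] 11.425
-0.003 [ 0.37  0.13 -0.3 ] [0.4935837  0.19102983 0.18434313]
0 [-1.33 -1.08  0.52] [0.49349147 0.19098627 0.18120437]
0.002 [-0.08 -0.27  0.64] [0.49356117 0.19100132 0.17926604]
14.175 0.22232720673374762
(396, 792, 3)
```

View pics/g3.png

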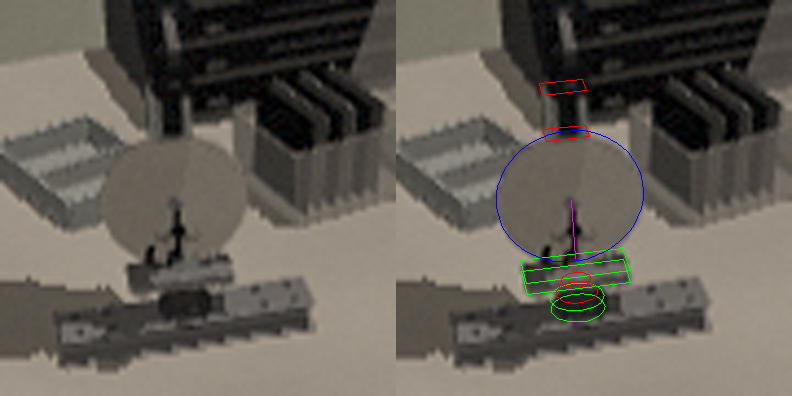

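View pics/g3t.png

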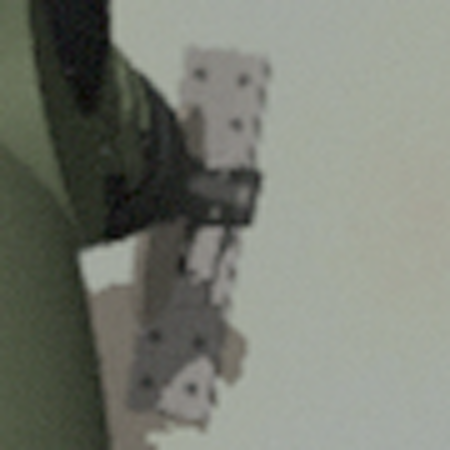

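Run:
```python
from h import *; from cell import bot
H=.1262; F=np.array([.4935,.191])
def f(n=12):
    L=[]
    for _ in range(n): L.append(bot.read_ft_force()); bot.wait(.03)
    return np.mean(L,0),np.std(L,0)
print(f(),bot.read_clock())
for d in(.0035,.005):
    bot.move_linear([F[0],F[1],.055+H-d],speed=.01);bot.wait(.2)
    print(d,f(),bot.read_position()[2])
print(bot.read_clock())
```

```text
(array([-0.23654126,  0.08486232, -0.96817654]), array([0.56125028, 0.55493727, 0.44113529])) 14.675
0.0035 (array([-0.2085391 ,  0.10771259, -0.3481426 ]), array([0.50387817, 0.45621969, 0.56142231])) 0.177717287679041
0.005 (array([-0.12426859,  0.00121803,  0.75971223]), array([0.41510567, 0.55270426, 0.48146695])) 0.17621738124129072
16.475
```

```bash
cat > rock.py <<'E'
from h import *
H=.1262; F=np.array([.4935,.191]); RS=.016
def pose(a,d,psi=-100):
    Rg=gR(psi,a); C=np.array([*F,.055-RS-d])
    O=C+RS*Rg[:,2]+Rg[:,1]*RS*np.sin(a)/2
    return O,Rg,O+Rg@[0,0,H]
def f(bot,n=12):
    L=[]
    for _ in range(n): L.append(bot.read_ft_force()); bot.wait(.03)
    return np.mean(L,0)
E
python3 - <<'E'
from rock import *; from cell import bot
from ov import *
for a in np.linspace(0,.29,7)[1:]:
    O,Rg,t=pose(a,.005)
    bot.move_linear(t.tolist(),speed=.02,rotation=quat(toolR(Rg,1)))
bot.wait(1.2)
print(f(bot),bot.read_position()-t,bot.read_clock(),bot.read_gripper_width())
A=bot.camera("side")
for tt in("pointer_tip","mark_gap","gauge","gauge_grip"): print(tt,[(d["bbox"],round(d["confidence"],2)) for d in bot.search_frame("side",tt)[:2]])
A=A[:,:,::-1].copy();cv2.imwrite("pics/side4.png",A)
o=(210,155);s=6.6;V=view(bot,"side",A,o,(60,75),s);V2=V.copy();drawgauge(bot,"side",V2,s,np.array(o),O,Rg,pt=-.29);drawfork(bot,"side",V2,s,np.array(o),O,Rg,-.29);drawfoot(bot,"side",V2,s,np.array(o),F)
pair(V,V2,"g4.png")
E
```

```text
[-1.14304616 -0.41996308  0.87793553] [-1.10075606e-05 -1.61518298e-05 -1.93902141e-05] 20.925 0.22538848189281022
pointer_tip []
mark_gap [([221.4, 255.7, 13.8, 5.8], 0.54)]
gauge [([219.5, 176.5, 34.9, 39.4], 0.59)]
gauge_grip [([223.5, 171.3, 33.5, 43.0], 0.65), ([259.0, 136.7, 46.0, 61.2], 0.41)]
(495, 792, 3)
```

View pics/g4.png

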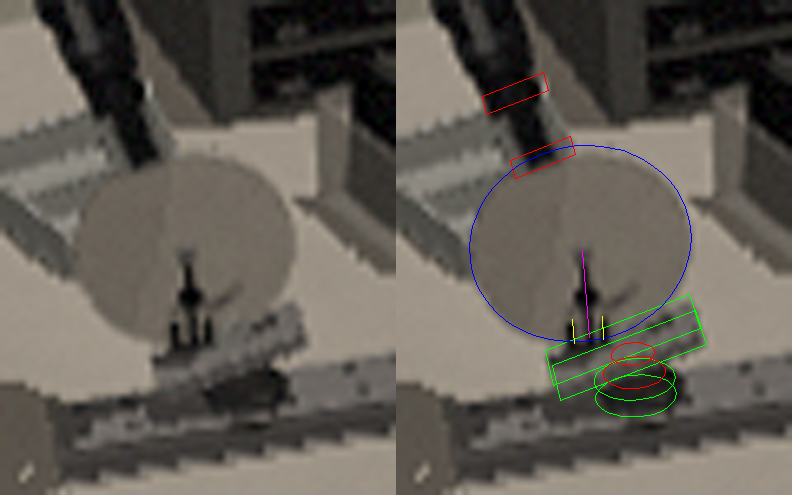

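Run:
```python
from rock import *; from cell import bot
from ov import *
a=cv2.imread("pics/side0.png");b=cv2.imread("pics/side4.png")
o=(225,195);s=9;A=view(bot,"side",a,o,(42,35),s);B=view(bot,"side",b,o,(42,35),s)
for X in(A,B):
    drawfoot(bot,"side",X,s,np.array(o),F)
O,Rg,t=pose(.29,.005)
C=view(bot,"side",b,o,(42,35),s);C=cv2.convertScaleAbs(C,alpha=2)
D=view(bot,"side",a,o,(42,35),s);D=cv2.convertScaleAbs(D,alpha=2)
cv2.imwrite("pics/g5.png",np.vstack([np.hstack([A,B]),np.hstack([D,C])]))
for y in range(206,216): print(y,a[y,236:258].mean(1).astype(int),b[y,236:258].mean(1).astype(int))
```

```text
206 [147 147 147 147 147 146 149 152 137 131 112 111 129 137 150 148 148 146
 147 148 146 146] [ 15  64  70   8  62   9  68  95  96  96  97  84 101 102 106 100  92 103
  86  61 107 150]
207 [147 147 147 146 148 149 150 136  93  44  49  46  49  82 137 150 146 147
 147 145 145 145] [ 21  26  33  24  45  53  69  97  99 100 102 101 109  96 102  82  69  68
  74  84 113 148]
208 [147 147 148 147 148 151 148  67  48  52  55  59  57  52  84 149 148 146
 147 145 147 147] [ 40  42  41  51  82  94  99 103 102 110 102  88  99  78  74  65  88  75
 115 128 151 148]
209 [147 149 147 147 149 152 112  47  49  52  59  68  65  52  42 137 150 148
 147 143 141 142] [ 58  57  55  76 101 104 104 100  92 107  90  68  72  70  60  94 132 113
 153 146 143 141]
210 [148 148 146 147 151 148  55  36  45  54  59  57  52  48  34  72 135 142
 136 127 115 116] [ 76  77  74 105 110 103  91  83  70  72  79  68  63  64  41 107 138 144
 139 127 118 117]
211 [147 148 148 149 152 117  29  29  33  41  51  48  43  37  36  32  79 113
  99  99 100  99] [106 108 101  94 103  87  65  71  69  66  76  49  32  28  25   9  62 107
 100 101 103 102]
212 [146 142 143 141 146  75  20  26  33  33  38  39  41  39  35  43  46 104
 100 103 103 101] [ 96 102  87  65  71  79  65  66  45  38  37  34  35  32  27  25  22  50
 104 105 103 104]
213 [127 119 120 111 122  53  36  28  31  32  35  36  35  39  35  50  41 105
 103 101  99  99] [ 80  68  72  72  62  80  45  29  33  32  37  34  33  30  28  29  27  54
 106 105 102 104]
214 [103 103 103 104 111  36  50  38  41  40  39  37  46  43  45  49  23  99
 104 100 100 100] [ 72  67  68  62  44  20  29  33  29  32  32  31  37  36  38  31  18  49
  93 102 101 101]
215 [103 105 104 104 108  28  28  44  48  46  47  44  51  43  42  29  42  88
 105 103 100 103] [ 73  60  57  58  61  34  25  29  29  30  29  31  41  45  49  27  24  47
  53 106 106 104]
```

View pics/g5.png

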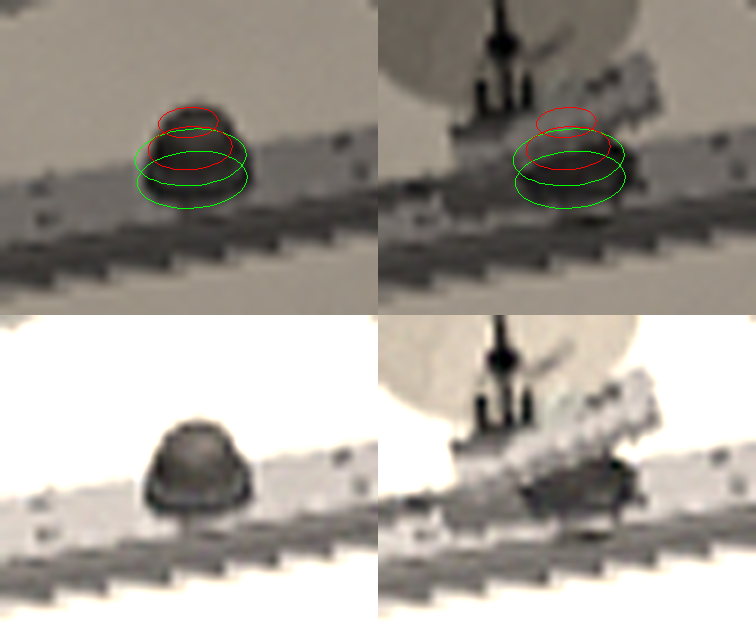

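Run:
```python
from rock import *; from cell import bot
from ov import *
O,Rg,t=pose(.29,.005)
t=t+Rg[:,1]*.002
bot.move_linear(t.tolist(),speed=.01)
bot.wait(1.5)
print(f(bot),bot.read_position()-t,bot.read_clock(),bot.read_gripper_width(),abs(bot.read_joint_vel()).max())
A=bot.camera("side")[:,:,::-1].copy();cv2.imwrite("pics/side6.png",A)
B=bot.camera("top")[:,:,::-1].copy();cv2.imwrite("pics/top6.png",B)
o=(215,175);s=9;V=view(bot,"side",A,o,(48,50),s)
pair(V,cv2.resize(B[100:300,80:400],None,fx=1.1,fy=1.1),"g6.png")
```

```text
[-3.94215683  0.96240955  0.76035469] [7.92544318e-05 5.22704701e-06 3.22927700e-05] 23.425 0.22071350552054256 0.0024094270461612268
(450, 784, 3)
```

View pics/g6.png

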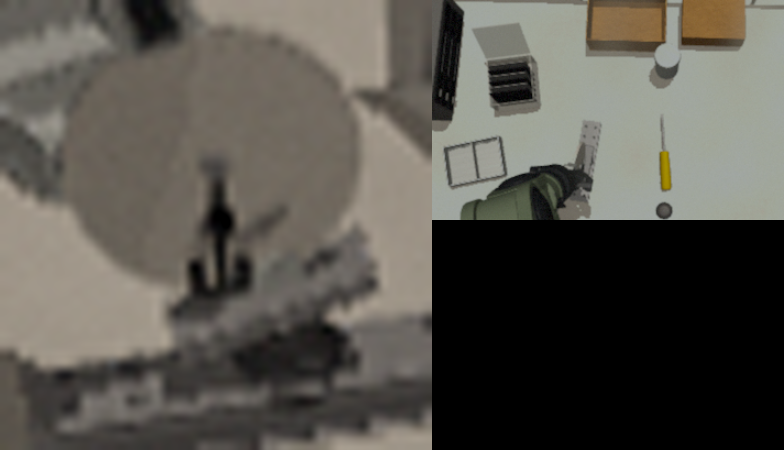

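Run:
```python
from cell import bot
print(bot.read_ft_force(),bot.read_clock()); bot.close_job()
```

```text
[-3.78351884  0.72741084  0.12557251] 23.525
the job is handed in; nothing more can be done
```

I handed the job in at 23.5 s, with the gauge held at rest on the rubber foot and its pointer between the two prongs of the mark.

I picked the gauge up by its block with a 90 N grip and turned it to face the side camera. There I read the mark at about -0.29 rad. I then set the gauge level on the crown, pressed it about 5 mm, and rocked it by +0.29 rad. Finally I slid the base 2 mm to bring its middle back over the crown.

**Last checks:**
- **Pointer:** in the last close-up the needle tip was at column 220, with the prongs at 196 and 244, so it sits centred.
- **Foot:** the vertical load was about 3.3 N. That matches roughly 5 mm of the 10 mm travel.
- **Other things:** the flip box, tray, screwdriver, canister and spare foot looked undisturbed. The disk stack and spare rail were not in the last close-up.

**Points to know:**
- **Side force:** after the 2 mm slide, friction left about 4 N of sideways force on the gauge. I left it, because the pointer was still centred.
- **Base position:** the base centre is only known to within about 2–3 mm, because the two cameras disagreed slightly.
- **Facing:** the dial now faces the side camera, not +x, so I could check the pointer there.

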